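Refit the snap ring on the polishing head

ROBOT

A 7-joint arm with a two-finger parallel gripper is mounted at the origin on the work surface. World frame = base frame: x ahead of the robot, y to its left, z up, the work surface at z = 0. Lengths are in m, angles in rad, forces in N, time in s.
With the tool pointing down it reaches from about 0.4 to 0.85 m from the base axis. Payload 4.5 kg.
Tool frame: the origin (TCP) lies where the fingers leave the gripper's body, on its centre line; the fingertips stand 64 mm ahead of it and the grasp point (between the pads) lies 45 mm ahead of it; z points along the fingers, y is the line along which they close (so a half turn about z gives the same grasp; the last joint's range is limited). The gripper opens to 88 mm and grips with 3 to 60 N. Pads are 18 mm wide; open, the fingers measure 123 mm over their backs; the gripper's body (75 mm by 187 mm) begins 45 mm behind the grasp point.
Start: joints at [0.034, 0.689, -0.195, 1.565, 0.157, 0.902, -0.215], TCP at [0.625, 0, 0.303] pointing down, gripper open.
Joint ranges: [-3.01, 3.01], [-0.46, 2.08], [-1.47, 1.51], [0.13, 2.56], [-1, 4.14], [0.04, 2.09], [-2.66, 2.66]. Speed limits (rad/s): [2.57, 2.57, 3.14, 3.14, 3.14, 3.14, 3.14].

INTERFACE

Orientations are given as a unit quaternion [x, y, z, w].
In Python, from plant import r gives the robot as it stands.
- The arm moves only by the tool play_rows, never from a script. Its arguments are lists of equal length, an entry for each row: "translation": the shift along the tool's x, y, z in m, a list of three; "delta_rot": the turn, a rotation vector about the tool's x, y, z in degrees, a list of three; "grip": the opening, from -1 (shut) to 1 (fully open). In form: {"translation": [[x, y, z], ...], "delta_rot": [[rx, ry, rz], ...], "grip": [grip, ...]}. A call has 1 to 20 rows; each row shifts and turns the commanded pose from where the row before left it, along the tool's axes as they then stand; what a row does not reach is not made up. A row lasts 1/8 s, in which the tool goes at most 62.5 mm and 10.7 degrees, less where a joint would pass 70% of its speed; a pose out of reach is approached as far as the arm can. A call with a gripper value outside its range is refused whole. The fingers move at their own pace and stop on an object; "squeeze" is the grip in N (left out, the last holds). Time passes only in rows, so rows that do not move let the fingers close. It gives the time, the measured TCP pose, the force, the opening and the grip force at its end, in the units of the state.
- r.get_state(): the state, without advancing time (a new reading comes with each control period).
- r.snapshot(name): name is "scene" or "side" or "wrist"; returns the picture (384x512x3 uint8, blue, green, red); there is no depth.
- r.get_calibration(name): a dict with "intrinsics" (3x3 intrinsics, pixels), "eye" and "rotation" of the camera in the world. Camera axes: x right, y up, looking along -z (the intrinsics and any distortion apply to the point x, -y, -z); pixel columns grow to the right and rows downward; lengths in m; the calibration is good to about 2 mm. The wrist camera is an equidistant fisheye: a pixel r from the principal point sees the ray r / f radians off the axis. A picture is of the moment at which its call begins: read the wrist's pose just before it. get_calibration takes no time and is no camera call; for the wrist camera it gives the pose at the moment of the call.
- r.finish_job(): hands the job in; it is judged then, once.
Trained networks look in the newest picture that a camera, given by its name, has taken for a name from the list of things; names that differ only in an ending like _2 or _b are one class to them, and where a whole thing is asked for, a point or a joint stands for the part that bears it (a point fixed in the world has none). Each returns a list of dicts, best first, with "confidence" (0 to 1); they miss things now and then, are a little off and sometimes report something else, mostly with a low value. They report only what shows in the picture. A call takes as long as a camera call. They do not tell look-alikes from the thing itself.
- r.look_for(camera, target): "point" ([x, y, z] in m, in world coordinates, good to about 4 mm: the middle of the surface that is visible of it).
- r.silhouettes(camera, target): "pixels" (384x512 bool, what is visible of it).
The state is a dict: "clock": time; "q": joint angles; "qd": joint speeds; "joint_torque": joint torques, N m; "tool_pos": TCP position; "eef_rot": TCP orientation; "contact_force": force on the tool from outside, world axes, zero at the start; "moment": the same for the moment, N m; "opening": opening from 0.0 (shut) to 1.0 (fully open); "finger_force": force on a finger pad.
Only numpy, scipy, OpenCV 4.12 (cv2) and the standard library are available. Lean on these libraries where they do the work, as an engineer would, in place of code of your own. Each camera call takes 0.05 s, during which the arm holds its last target. There are 200 camera calls.

TASK

On the blue glass-polishing head, first press the red spindle-lock plunger fully down to its stop (it stays down). Then take the orange-handled snap-ring pliers by their handles, squeeze them fully so that the brass ring on their tips spreads, slide the ring down over the steel axle stub and finish holding it there: still fully spread, round the axle, level with the dark groove, lying flat and carried by the gripper alone, not resting on the hub collar or leaning on the axle. Do not let go at the end, and leave the other things on the table where they are.

Things in the scene. Friction and masses are not known exactly. Their poses are not given: they have to be found in the camera images.
- polisher: Fixed blue polishing head, 180 (x) by 270 (y) by 80 mm. Origin under its centre, z up. At local (0, 55) mm the axle, from below: felt wheel of radius 60 (z 80 to 105), aluminium hub collar of radius 25 (to z 117), dark groove neck of radius 12.5 (to z 127), bright stub of radius 16 (to z 149, flat top). At local (0, -85) mm the red plunger.
- groove (a point): On the axle's vertical axis at mid-height of the 10 mm high groove, 5 mm above the hub collar's flat top and 27 mm below the top of the axle; the ring's centre belongs here.
- axle_top (a point): Centre of the flat top of the axle stub, 27 mm above point groove.
- lock_top (a point): Centre of the top of the red plunger head (32 mm in diameter, 8 mm thick), which moves down with it; up, it stands 120 mm above the table.
- lock (a joint): Travel of the red spindle-lock plunger in m: 0 up (start), 0.014 down at its hard stop. It takes about 4.5 N at the top rising to 7 N at the stop; its catch holds it wherever it is left.
- pliers: Loose snap-ring pliers lying flat, 0.23 kg, 195 mm long. Origin under the hinge pin, x towards the ring, z up. Orange handles (8 thick, 20 high, z 0 to 20) from x -22 to -95 mm; relaxed they splay 12 degrees each, 57 mm over the outside at x -55, 63 at x -71; squeezed to the stop the outer faces are parallel, 34 mm apart. Steel jaws z 10 to 15. Balance point near x -30 mm.
- grip (a point): Point midway between the handles of the pliers, 55 mm behind the hinge pin and 10 mm above the handles' undersides: the place to squeeze, fingers across the pliers' y. Squeezing from here makes the pliers creep about 4.5 mm forward (towards the ring) in the fingers, so the ring is then about 134 mm ahead of the pads' centre.
- ring_centre (a point): Centre of the brass ring fixed to the jaw tips: on the pliers' x axis, 74.3 mm ahead of the hinge pin (129.3 mm ahead of point grip, 2 mm below it) and 8 mm above the handles' undersides. Ring 4 mm thick and 4 mm wide, flat; opening 28 mm wide relaxed (will not pass the 32 mm axle), a 40 mm round hole when fully spread.
- squeeze (a joint): Rotation of each handle in rad: 0 relaxed, 0.21 fully squeezed at the stop (ring fully spread; a hard grip may read up to 0.23). A spring reopens it; squeezing takes about 6 N on each handle at point grip, and 30 N or more holds it firmly at the stop.
- glass_green: Loose piece of green painted glass, about 85 by 75 by 5 mm, lying flat; bystander. Origin under its centre.
- glass_amber: Loose piece of amber glass, about 95 by 75 by 5 mm, lying flat; bystander. Origin under its centre.
- hake: Broad flat brush with wooden back, 80 by 100 by 16 mm, lying flat; bystander. Origin under its centre.
- mug: White mug, 80 mm in diameter, 90 mm high; bystander. Origin under its centre.
- paint_jar: Small jar with black cap, 52 mm in diameter, 55 mm high; bystander. Origin under its centre.
- palette: Black round dish, 70 mm in diameter, 18 mm high; bystander. Origin under its centre.
- oil_can: Bottle with red cap, 56 mm in diameter, 130 mm high; bystander. Origin under its centre.
Not all that is in view belongs to the job. There is more than one size of the pliers; the job needs the smaller.

How it is judged:
On the way, in this order (a step that is already met when the one before it is completed fails the run):
1. the lock plunger is pressed down to its stop (value of joint lock above 0.0125 m), for 0.2 s.
2. the pliers are lifted clear of the table in the gripper, squeezed, ring spread (height (world z) of pliers above 0.03 m and value of joint squeeze above 0.18 rad and contact force between the fingers and pliers above 4 N), for 0.2 s.
At the end, for the whole second after the job is handed in: Finishes holding: plunger within 2.5 mm of its stop; squeeze over 0.18 rad; ring centre within 7 mm of the axle axis and 3.5 mm of groove mid-height, flat within 0.14 rad; fingers press the pliers over 4 N, under 1.2 N between pliers and polishing head; still (under 20 mm/s) (value of joint lock above 0.0115 m and value of joint squeeze above 0.18 rad and z of ring_centre in the frame of groove between -0.0035 and 0.0035 m and horizontal distance between ring_centre and groove below 0.007 m and angle between the z axis of pliers and the z axis of polisher, either way round below 0.14 rad and contact force between the fingers and pliers above 4 N and contact force between pliers and polisher below 1.2 N and linear speed of pliers below 0.02 m/s); the arm keeps its last pose, push and grip.
It fails at once if a bystander (glass, brush, mug, jar, dish or bottle) pushed more than 40 mm (distance of any of glass_green, glass_amber, hake, mug, paint_jar, palette, oil_can from where it was at the start of the episode above 0.04 m).
It also fails if it takes over 48 s, if anything falls off the work surface, if the arm or the gripper's body presses on something with over 40 N, if the wrist force passes 120 N, or if a joint passes its speed limit or range.

## Working session

There is one attempt and no reset: what is moved stays moved. The work goes in short steps, Python scripts to look and compute and a tool call to move; the robot and the scene stay as the last step left them, time stands still between calls to the robot, and variables do not carry over. Pictures are saved under pics/ and viewed, at most 14 in all, crops included, and the job is handed in when it is done.

Besides the shell and the picture viewer there is one more tool, called as name(argument=value, ...) on one line, values as JSON. play_rows: Moves the arm, as the interface text tells. Its arguments: {"type":"object","properties":{"translation":{"type":"array","items":{"type":"array","items":{"type":"number"}}},"delta_rot":{"type":"array","items":{"type":"array","items":{"type":"number"}}},"grip":{"type":"array","items":{"type":"number"}},"squeeze":{"type":"number"}},"required":["translation","delta_rot","grip"]}

```bash
mkdir -p pics; cat > h.py <<'E'
import numpy as np, cv2
from plant import r
from scipy.spatial.transform import Rotation as R
def ray(cam,px):
    c=r.get_calibration(cam);K=np.array(c["intrinsics"])
    d=np.array([(px[0]-K[0,2])/K[0,0],(px[1]-K[1,2])/K[1,1]])
    if cam=="wrist":
        t=np.hypot(*d); s=np.sin(t)/max(t,1e-9); v=np.array([d[0]*s,-d[1]*s,-np.cos(t)])
    else: v=np.array([d[0],-d[1],-1.])
    return np.array(c["eye"]),np.array(c["rotation"])@v
def at_z(cam,px,z):
    e,v=ray(cam,px); return e+v*(z-e[2])/v[2]
def proj(cam,P):
    c=r.get_calibration(cam);K=np.array(c["intrinsics"])
    v=np.array(c["rotation"]).T@(np.array(P)-np.array(c["eye"]))
    x,y,z=v[0],-v[1],-v[2]
    if cam=="wrist":
        h=np.hypot(x,y);t=np.arctan2(h,z);x,y=x/h*t,y/h*t
    else: x,y=x/z,y/z
    return np.array([K[0,0]*x+K[0,2],K[1,1]*y+K[1,2]])
E
python3 - <<'E'
from h import *
ims=[]
for c in ["scene","side","wrist"]:
    im=r.snapshot(c); cv2.imwrite(f"pics/{c}0.png",im)
    print(c,{k:np.round(v,3).tolist() for k,v in r.get_calibration(c).items() if k!="rotation"})
    for t in ["pliers","grip","ring_centre","lock_top","axle_top","groove","polisher"]:
        print(c,t,[(np.round(d["point"],3).tolist(),round(d["confidence"],2),proj(c,d["point"]).round().tolist()) for d in r.look_for(c,t)])
print(r.get_state())
E
```

```text
scene {'intrinsics': [[378.02, 0.0, 258.767], [0.0, 378.02, 191.58], [0.0, 0.0, 1.0]], 'eye': [1.267, -0.421, 0.73]}Traceback (most recent call last):
  File "<stdin>", line 7, in <module>
  File "h.py", line 15, in proj
    v=np.array(c["rotation"]).T@(np.array(P)-np.array(c["eye"]))
      ~~~~~~~~~~~~~~~~~~~~~~~~~^^~~~~~~~~~~~~~~~~~~~~~~~~~~~~~~~
ValueError: matmul: Input operand 1 has a mismatch in its core dimension 0, with gufunc signature (n?,k),(k,m?)->(n?,m?) (size 3 is different from 4)
```

```bash
python3 -c "
import cv2,numpy as np
a=[cv2.imread(f'pics/{c}0.png') for c in ['scene','side']]
cv2.imwrite('pics/two0.png',cv2.resize(np.hstack(a),(800,300)))"
```

```text
[ WARN:0@0.020] global loadsave.cpp:275 findDecoder imread_('pics/side0.png'): can't open/read file: check file path/integrity
Traceback (most recent call last):
ValueError: all the input arrays must have same number of dimensions, but the array at index 0 has 3 dimension(s) and the array at index 1 has 1 dimension(s)
```

View pics/scene0.png

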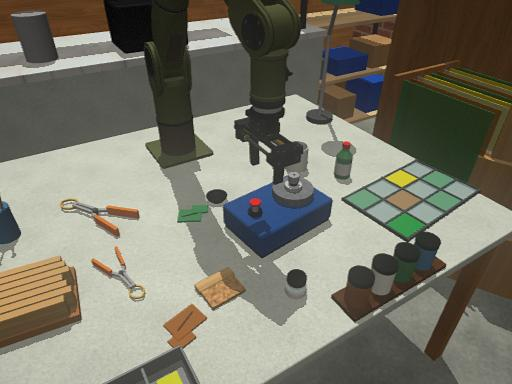

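The scene shows the blue polisher (plunger at 255,205; axle at 293,182). There are two pliers that could be taken for the target: one with its ring at (68,205) and handles at (125,212), and one with its ring at (137,292) and handles at (110,262). The second looks smaller, which I'll check by measuring. The calibration's rotation is a quaternion, so I'll fix the helper.

```bash
sed -i 's/np.array(c\["rotation"\])@v/R.from_quat(c["rotation"]).as_matrix()@v/; s/np.array(c\["rotation"\]).T@/R.from_quat(c["rotation"]).as_matrix().T@/' h.py
python3 - <<'E'
from h import *
for c in ["scene","side","wrist"]:
    im=r.snapshot(c); cv2.imwrite(f"pics/{c}0.png",im)
    print(c,{k:np.round(v,3).tolist() for k,v in r.get_calibration(c).items()})
    for t in ["pliers","grip","ring_centre","lock_top","axle_top","polisher"]:
        print(c,t,[(np.round(d["point"],3).tolist(),round(d["confidence"],2),proj(c,d["point"]).round().tolist()) for d in r.look_for(c,t)])
for n,p in dict(bigring=(68,205),bighandA=(138,212),bighandB=(117,233),smring=(137,292),smhA=(94,262),smhB=(118,249)).items(): print(n,at_z("scene",p,.01).round(3))
print(r.get_state())
s=cv2.imread("pics/scene0.png")[180:310,40:200]; s=cv2.resize(s,None,fx=3,fy=3,interpolation=2)
cv2.imwrite("pics/crop0.png",s)
a=[cv2.imread(f"pics/{c}0.png") for c in ["side","wrist"]]
cv2.imwrite("pics/two0.png",cv2.resize(np.vstack(a),(400,600)))
E
```

```text
scene {'intrinsics': [[378.02, 0.0, 258.767], [0.0, 378.02, 191.58], [0.0, 0.0, 1.0]], 'eye': [1.267, -0.421, 0.73], 'rotation': [0.401, 0.22, 0.435, 0.775]}
scene pliers [([0.529, -0.361, 0.015], 0.84, [123.0, 269.0]), ([0.286, -0.355, 0.021], 0.62, [102.0, 215.0])]
scene grip [([0.292, -0.353, 0.016], 0.84, [103.0, 217.0]), ([0.525, -0.366, 0.014], 0.62, [121.0, 270.0])]
scene ring_centre [([0.527, -0.359, 0.013], 0.94, [124.0, 269.0]), ([0.286, -0.352, 0.018], 0.74, [103.0, 215.0])]
scene lock_top []
scene axle_top [([0.606, 0.05, 0.079], 0.9, [277.0, 213.0]), ([0.814, -0.032, 0.046], 0.16, [297.0, 284.0])]
scene polisher [([0.604, 0.052, 0.083], 0.73, [277.0, 211.0])]
side {'intrinsics': [[434.779, 0.0, 261.822], [0.0, 434.779, 192.911], [0.0, 0.0, 1.0]], 'eye': [0.168, 1.183, 0.806], 'rotation': [-0.077, 0.493, 0.855, -0.141]}
side pliers [([0.324, -0.339, 0.02], 0.75, [346.0, 175.0]), ([0.501, -0.356, 0.014], 0.65, [303.0, 168.0])]
side grip [([0.503, -0.355, 0.013], 0.78, [302.0, 168.0])]
side ring_centre [([0.503, -0.354, 0.012], 0.75, [302.0, 169.0]), ([0.322, -0.34, 0.022],
[... 1133 characters left out ...]
: array([ 0.03379467,  0.68909927, -0.19457522,  1.56530116,  0.15734079,
        0.90250468, -0.215109  ]), 'qd': array([-0.00049608,  0.00293528, -0.00029442,  0.00212077,  0.00022336,
       -0.00067896, -0.00051131]), 'joint_torque': array([ 1.68929100e-04, -5.27497566e+01, -1.26775067e+00, -1.53743756e+01,
       -5.20939159e-02, -7.66138528e-04,  2.34550129e-05]), 'tool_pos': array([6.25018370e-01, 6.98892585e-06, 3.02742245e-01]), 'eef_rot': array([7.07097945e-01, 7.07115616e-01, 1.42768255e-05, 4.01464193e-05]), 'contact_force': array([-0.57688563, -0.45638328, -0.12466073]), 'moment': array([-0.00481028, -0.08331079,  0.03354331]), 'finger_force': 0.0, 'opening': 1.0024883846026977}
```

View pics/crop0.png

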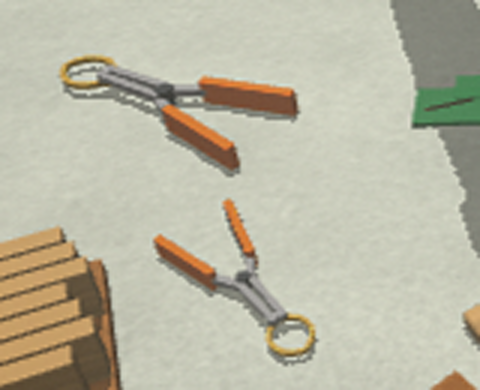

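View pics/two0.png

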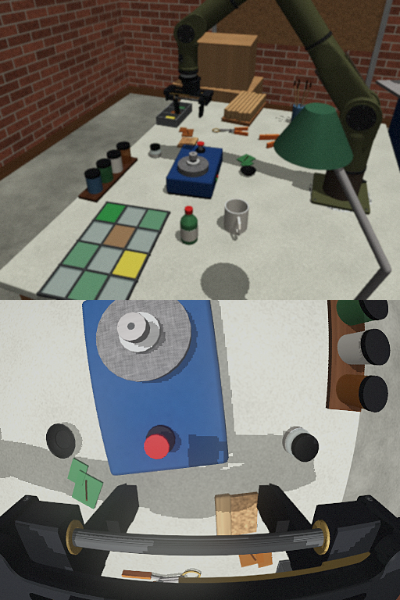

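The two candidates are the pliers at scene (100,212), about 221 mm from ring to handle ends, and the pair at (120,272), about 165 mm. The pair at (120,272), with its ring at (137,292), matches the 195 mm overall length, so it's the smaller one and my choice. In the wrist view the red plunger is at about (200,188) and the axle stub at about (170,33) in full-size pixels.

```bash
python3 - <<'E'
from h import *
im=r.snapshot("wrist")
hsv=cv2.cvtColor(im,cv2.COLOR_BGR2HSV)
m=(((hsv[...,0]<6)|(hsv[...,0]>174))&(hsv[...,1]>120)&(hsv[...,2]>170)).astype(np.uint8)
n,l,s,c=cv2.connectedComponentsWithStats(m)
for i in range(1,n):
    if s[i,4]>60: print(s[i],c[i],at_z("wrist",c[i],.12).round(4))
b=((hsv[...,0]>100)&(hsv[...,0]<125)&(hsv[...,1]>120)).astype(np.uint8)
# yaw: blue body bottom edge of top face
ys,xs=np.where(b); print(xs.min(),xs.max(),ys.min(),ys.max())
big=cv2.resize(im[0:260,100:320],None,fx=2.3,fy=2.3,interpolation=2); cv2.imwrite("pics/w1.png",big)
E
```

```text
[185 173  31  31 767] [199.90873533 187.65840939] [0.5754 0.002  0.12  ]
0 509 0 382
```

View pics/w1.png

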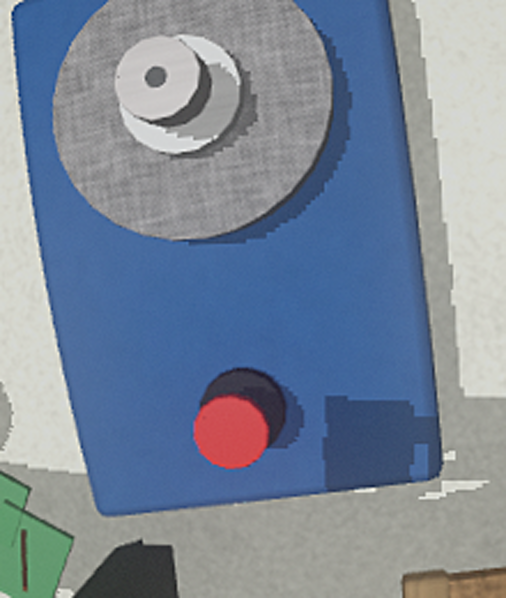

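The crop shows the stub-top hole at crop (155,76), which is full-frame (167,33), and the red plunger head at full-frame (200,188). The plunger ray gives (0.575, 0.002, 0.12), which agrees with the network. Next I press it.

play_rows(translation=[[0.002,-0.025,0.025],[0,-0.025,0.035],[0,0,0.04],[0,0,0.015],[0,0,0.006],[0,0,0.005],[0,0,0.004],[0,0,0.003],[0,0,0.002],[0,0,0]], delta_rot=[[0,0,0],[0,0,0],[0,0,0],[0,0,0],[0,0,0],[0,0,0],[0,0,0],[0,0,0],[0,0,0],[0,0,0]], grip=[-1,-1,-1,-1,-1,-1,-1,-1,-1,-1], squeeze=20)

```text
clock: 2.45
tool_pos: [0.575, 0.0021, 0.1683]
eef_rot: [0.707, 0.707, 0.0, 0.0]
contact_force: [-3.0, -0.0, 3.9]
opening: 0.347
finger_force: 20.0
```

```bash
python3 - <<'E'
from h import *
s=r.get_state(); print(s["clock"],s["tool_pos"],s["contact_force"])
E
```

```text
2.45 [0.57499034 0.00208225 0.16825056] [-2.9813531  -0.04466723  3.93053103]
```

The fingers hadn't finished closing and straddled the plunger head (opening 0.347, about 31 mm). I'll open, rise, shut them fully, then press.

play_rows(translation=[[0,0,0],[0,0,0],[0,0,-0.025],[0,0,-0.02],[0,0,0],[0,0,0],[0,0,0],[0,0,0],[0,0,0],[0,0,0]], delta_rot=[[0,0,0],[0,0,0],[0,0,0],[0,0,0],[0,0,0],[0,0,0],[0,0,0],[0,0,0],[0,0,0],[0,0,0]], grip=[0.2,0.2,0.2,-1,-1,-1,-1,-1,-1,-1])

```text
clock: 3.7
tool_pos: [0.575, 0.002, 0.2126]
eef_rot: [0.707, 0.707, -0.0, -0.0]
contact_force: [-0.1, 0.3, -0.3]
opening: 0.006
finger_force: 0.0
```

```bash
python3 - <<'E'
from h import *
im=r.snapshot("wrist"); c=r.get_calibration("wrist"); 
np.set_printoptions(suppress=True,precision=4)
print(r.get_state()["tool_pos"])
hsv=cv2.cvtColor(im,cv2.COLOR_BGR2HSV)
m=(((hsv[...,0]<6)|(hsv[...,0]>174))&(hsv[...,1]>120)&(hsv[...,2]>120)).astype(np.uint8)
n,l,s,c=cv2.connectedComponentsWithStats(m)
for i in range(1,n):
    if s[i,4]>60: print(s[i],c[i],at_z("wrist",c[i],.12).round(4))
cv2.imwrite("pics/w2.png",im)
E
```

```text
[0.575  0.0021 0.2127]
[ 231  204   45   35 1252] [252.472  221.9696] [0.5749 0.009  0.12  ]
```

View pics/w2.png

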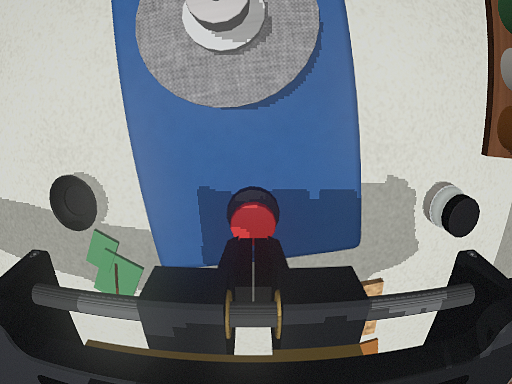

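The shut fingers now sit directly over the red head at (252,220). Pressing now.

play_rows(translation=[[0,0,0.025],[0,0,0.005],[0,0,0.005],[0,0,0.005],[0,0,0.004],[0,0,0.002],[0,0,0],[0,0,0]], delta_rot=[[0,0,0],[0,0,0],[0,0,0],[0,0,0],[0,0,0],[0,0,0],[0,0,0],[0,0,0]], grip=[-1,-1,-1,-1,-1,-1,-1,-1])

```text
clock: 4.75
tool_pos: [0.5754, 0.0021, 0.1703]
eef_rot: [0.707, 0.707, 0.001, 0.001]
contact_force: [-5.8, -0.2, 26.3]
opening: 0.006
finger_force: 13.4
```

The plunger is at its stop: the force rose to 26 N and the tips stopped at z 0.106. I'll lift off, open, and look at the axle.

play_rows(translation=[[0,0,-0.03],[0,0,-0.05],[0,0,-0.05],[0,0,-0.02],[0,0,0],[0,0,0]], delta_rot=[[0,0,0],[0,0,0],[0,0,0],[0,0,0],[0,0,0],[0,0,0]], grip=[-1,-1,1,1,1,1])

```text
clock: 5.5
tool_pos: [0.5744, 0.0019, 0.3157]
eef_rot: [0.707, 0.707, -0.001, -0.001]
contact_force: [-0.3, 0.2, -0.6]
opening: 0.431
finger_force: 0.0
```

```bash
python3 - <<'E'
from h import *
np.set_printoptions(suppress=True,precision=4)
im=r.snapshot("wrist"); print(r.get_state()["tool_pos"])
hsv=cv2.cvtColor(im,cv2.COLOR_BGR2HSV)
m=(((hsv[...,0]<6)|(hsv[...,0]>174))&(hsv[...,1]>120)&(hsv[...,2]>120)).astype(np.uint8)
n,l,s,c=cv2.connectedComponentsWithStats(m)
for i in range(1,n):
    if s[i,4]>60: print("red",s[i],c[i],at_z("wrist",c[i],.106))
g=cv2.medianBlur(cv2.cvtColor(im,cv2.COLOR_BGR2GRAY),3)
print("circ",cv2.HoughCircles(g[:200],cv2.HOUGH_GRADIENT,1.2,10,param1=100,param2=18,minRadius=12,maxRadius=26))
print(at_z("scene",(293,176),.149))
e=r.get_calibration("wrist")["eye"];print(e)
cv2.imwrite("pics/w3.png",cv2.resize(im[20:200,120:360],None,fx=3.3,fy=3.3,interpolation=2))
cv2.imwrite("pics/w3full.png",im)
for t in ["mug","oil_can","paint_jar","palette"]:
    r.snapshot("scene");print(t,[(np.round(d["point"],3).tolist(),round(d["confidence"],2)) for d in r.look_for("scene",t)[:2]])
E
```

```text
[0.5743 0.0019 0.3153]
red [239 167  31  29 688] [253.6686 181.2326] [0.5748 0.0024 0.106 ]
circ [[[234.6   41.4   25.32]
  [255.   177.    19.08]
  [107.4  179.4   23.76]
  [473.4  118.2   21.36]
  [474.6   67.8   21.36]
  [231.    30.6   21.36]
  [119.4  179.4   19.8 ]
  [407.4  180.6   17.64]
  [267.    72.6   25.32]
  [417.   185.4   15.24]
  [503.4   66.6   20.88]
  [502.2  121.8   21.36]
  [467.4   19.8   14.28]]]
[0.5623 0.1316 0.149 ]
[0.5744 0.0862 0.3971]
mug [([0.36, 0.305, 0.06], 0.92), ([0.809, -0.029, 0.046], 0.64)]
oil_can [([0.481, 0.408, 0.067], 0.65)]
paint_jar [([0.81, -0.032, 0.047], 0.98), ([0.4, -0.116, 0.006], 0.54)]
palette [([0.706, -0.179, 0.008], 0.57), ([0.359, -0.018, 0.011], 0.51)]
```

View pics/w3.png

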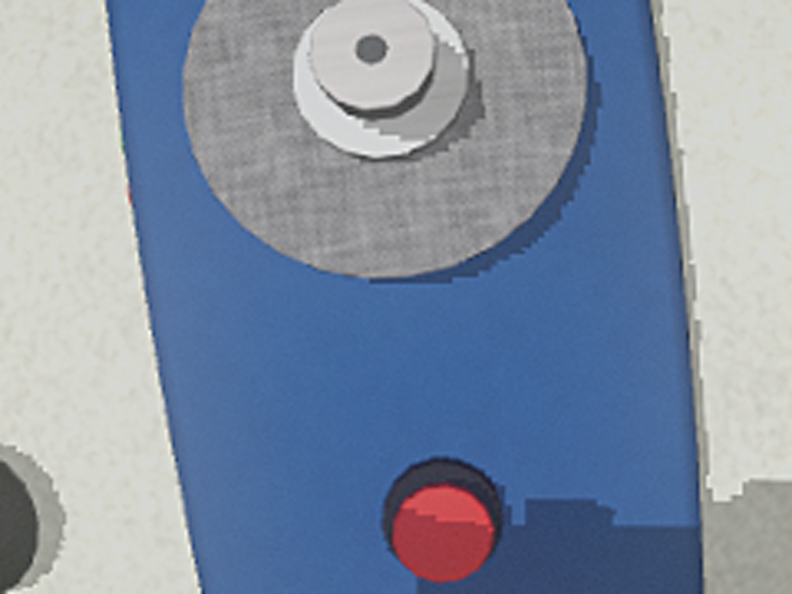

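The crop shows the axle-top hole at crop (372,49), which is full-frame (233,35). The plunger head at crop (443,533) is visibly down in its socket. Moving over the smaller pliers and turning the tool to suit them.

play_rows(translation=[[-0.048,-0.013,0],[-0.048,-0.013,0],[-0.048,-0.013,0],[-0.048,-0.013,0],[-0.048,-0.013,0],[-0.048,-0.013,0],[-0.048,-0.013,0],[-0.046,-0.013,0],[0,0,0],[0,0,0],[0,0,0],[0,0,0],[0,0,0],[0,0,0],[0,0,0],[0,0,0],[0,0,0],[0,0,0]], delta_rot=[[0,0,0],[0,0,0],[0,0,0],[0,0,0],[0,0,0],[0,0,0],[0,0,0],[0,0,0],[0,0,10],[0,0,10],[0,0,10],[0,0,10],[0,0,10],[0,0,10],[0,0,10],[0,0,8],[0,0,0],[0,0,0]], grip=[1,1,1,1,1,1,1,1,1,1,1,1,1,1,1,1,1,1])

```text
clock: 8.2
tool_pos: [0.4711, -0.3799, 0.3167]
eef_rot: [0.994, 0.106, 0.0, -0.0]
contact_force: [0.1, -1.1, 0.3]
opening: 1.003
finger_force: 0.0
```

```bash
python3 - <<'E'
from h import *
np.set_printoptions(suppress=True,precision=4)
def off(px,eye,z):
    d=(np.array(px)-[252.821,194.6])/297.319;t=np.hypot(*d);s=np.sin(t)/t
    v=R.from_quat([-0.162,0,0,.9868]).apply([d[0]*s,-d[1]*s,-np.cos(t)])
    return np.array(eye)+v*(z-eye[2])/v[2]
print("axle", off((232.7,34.8),[.5744,.0862,.3971],.149), off((167.4,33),[.625,.084,.385],.149))
im=r.snapshot("wrist"); s=r.get_state();print(s["clock"],s["tool_pos"],s["eef_rot"],s["q"])
hsv=cv2.cvtColor(im,cv2.COLOR_BGR2HSV)
m=((hsv[...,0]>5)&(hsv[...,0]<18)&(hsv[...,1]>190)&(hsv[...,2]>120)).astype(np.uint8)
n,l,st,c=cv2.connectedComponentsWithStats(m)
for i in range(1,n):
    if st[i,4]>100:
        ys,xs=np.where(l==i); P=np.array([at_z("wrist",(x,y),.02)[:2] for x,y in zip(xs,ys)])
        w=np.linalg.svd(P-P.mean(0),full_matrices=False)[2][0]; w*=np.sign(w[0])
        t=(P-P.mean(0))@w
        print(st[i],P.mean(0),np.degrees(np.arctan2(w[1],w[0])),P.mean(0)+w*t.min(),P.mean(0)+w*t.max())
cv2.imwrite("pics/w4.png",im)
E
```

```text
axle [0.558  0.1398 0.149 ] [0.5571 0.1399 0.149 ]
8.25 [ 0.471  -0.3799  0.3167] [ 0.9944  0.1055  0.0001 -0.0001] [ 0.5119  0.6485  0.1601  1.6234 -0.1256  0.8797 -0.6393]
```

View pics/w4.png

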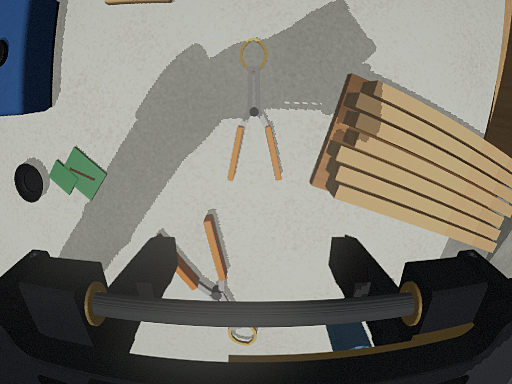

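The wrist view shows the small pliers with the ring at (254,54), hinge at (254,112) and handle ends at (231,178) and (279,178). The bigger pair is behind at (215,280). Axle fixes from two views agree to 1 mm: (0.5576, 0.140). Now measuring the pliers' pose.

```bash
cat > pl.py <<'E'
from h import *
np.set_printoptions(suppress=True,precision=4)
im=r.snapshot("wrist"); s=r.get_state();print(s["clock"],s["tool_pos"],s["eef_rot"])
b,g,rr=[im[...,k].astype(int) for k in range(3)]
m=((rr-b>75)&(rr>110)).astype(np.uint8)
n,l,st,c=cv2.connectedComponentsWithStats(m)
H=[]
for i in range(1,n):
    if st[i,4]>60:
        ys,xs=np.where(l==i); P=np.array([at_z("wrist",(x,y),.02)[:2] for x,y in zip(xs,ys)])
        w=np.linalg.svd(P-P.mean(0),full_matrices=False)[2][0]; w*=np.sign(w[0])
        t=(P-P.mean(0))@w
        print(st[i],P.mean(0),np.degrees(np.arctan2(w[1],w[0])),P.mean(0)+w*t.min(),P.mean(0)+w*t.max())
E
python3 - <<'E'
from pl import *
for n,p,z in [("ring",(254,54),.01),("hinge",(254,112),.018),("endL",(231,178),.02),("endR",(279,178),.02)]: print(n,at_z("wrist",p,z))
E
```

```text
8.3 [ 0.471  -0.38    0.3167] [ 0.9944  0.1053  0.0001 -0.0001]
[330 117  19  23  94] [ 0.5414 -0.478 ] -39.69804324168178 [ 0.5282 -0.4671] [ 0.5508 -0.4858]
[228 126  15  55 290] [ 0.4785 -0.3539] 0.6151076685089645 [ 0.4416 -0.3543] [ 0.5138 -0.3536]
[265 126  16  54 310] [ 0.4896 -0.4017] 24.672339981147307 [ 0.456  -0.4171] [ 0.5214 -0.3871]
[204 221  22  60 417] [ 0.3327 -0.3514] 22.42852594713972 [ 0.2829 -0.3719] [ 0.3763 -0.3334]
[176 266  21  24 153] [ 0.2716 -0.3148] 45.52004457029159 [ 0.2555 -0.3312] [ 0.2888 -0.2973]
[229 327  28  18 101] [ 0.1643 -0.4288] -77.49729651169461 [ 0.1587 -0.4038] [ 0.169  -0.4502]
ring [ 0.6095 -0.3509  0.01  ]
hinge [ 0.5354 -0.3669  0.018 ]
endL [ 0.4445 -0.3554  0.02  ]
endR [ 0.4579 -0.4175  0.02  ]
```

The handles' bisector is at 12.6°, the splay is 12°, and the hinge–ring distance is 76 mm. All three match the sizes given. The grip point is at about (0.484, −0.378) with yaw 12.4°, and the tool stands at 12.1°. Descending so the tips are about 2 mm off the table.

play_rows(translation=[[0.013,0.001,0.05],[0,0,0.05],[0,0,0.05],[0,0,0.05],[0,0,0.03],[0,0,0.015],[0,0,0.0055],[0,0,0],[0,0,0]], delta_rot=[[0,0,0],[0,0,0],[0,0,0],[0,0,0],[0,0,0],[0,0,0],[0,0,0],[0,0,0],[0,0,0]], grip=[1,1,1,1,1,1,1,1,1])

```text
clock: 9.43
tool_pos: [0.4846, -0.3786, 0.0674]
eef_rot: [0.995, 0.105, 0.001, 0.001]
contact_force: [-0.0, 0.0, 0.0]
opening: 0.995
finger_force: 0.0
```

play_rows(translation=[[0,0,0],[0,0,0],[0,0,0],[0,0,0],[0,0,0],[0,0,0],[0,0,0],[0,0,0],[0,0,0],[0,0,0],[0,0,0],[0,0,0]], delta_rot=[[0,0,0],[0,0,0],[0,0,0],[0,0,0],[0,0,0],[0,0,0],[0,0,0],[0,0,0],[0,0,0],[0,0,0],[0,0,0],[0,0,0]], grip=[-1,-1,-1,-1,-1,-1,-1,-1,-1,-1,-1,-1], squeeze=45)

```text
clock: 10.92
tool_pos: [0.4841, -0.3785, 0.0665]
eef_rot: [0.995, 0.104, 0.0, 0.0]
contact_force: [0.0, 0.4, 5.1]
opening: 0.349
finger_force: 45.0
```

play_rows(translation=[[0,0,-0.01],[0,0,-0.02],[0,0,-0.04],[0,0,-0.05],[0,0,-0.05],[0,0,-0.03],[0,0,0],[0,0,0]], delta_rot=[[0,0,0],[0,0,0],[0,0,0],[0,0,0],[0,0,0],[0,0,0],[0,0,0],[0,0,0]], grip=[-1,-1,-1,-1,-1,-1,-1,-1])

```text
clock: 11.92
tool_pos: [0.4832, -0.3775, 0.2652]
eef_rot: [0.995, 0.105, -0.001, -0.001]
contact_force: [-0.9, 1.0, -2.6]
opening: 0.349
finger_force: 44.9
```

```bash
python3 - <<'E'
from h import *
im=r.snapshot("wrist"); cv2.imwrite("pics/w5.png",im)
s=r.snapshot("scene"); cv2.imwrite("pics/s5.png",s); sd=r.snapshot("side"); cv2.imwrite("pics/sd5.png",sd)
st=r.get_state();T=R.from_quat(st["eef_rot"])
p=proj("scene",st["tool_pos"]+T.apply([.134,0,.05])); q=proj("side",st["tool_pos"]+T.apply([.134,0,.05])); w=proj("wrist",st["tool_pos"]+T.apply([.134,0,.058])); print(p,q,w)
def cr(im,p,n,f):
    x,y=[int(max(0,a)) for a in p];c=im[max(0,y-n):y+n,max(0,x-n):x+n];return cv2.resize(c,(400,400),interpolation=2)
top=np.hstack([cr(s,p-[10,0],55,3),cr(im,w,90,2)])
cv2.imwrite("pics/c5.png",top)
E
```

```text
[120.52278559 226.84809432] [276.87396379 117.98098676] [255.07302429  -5.14568418]
```

View pics/c5.png

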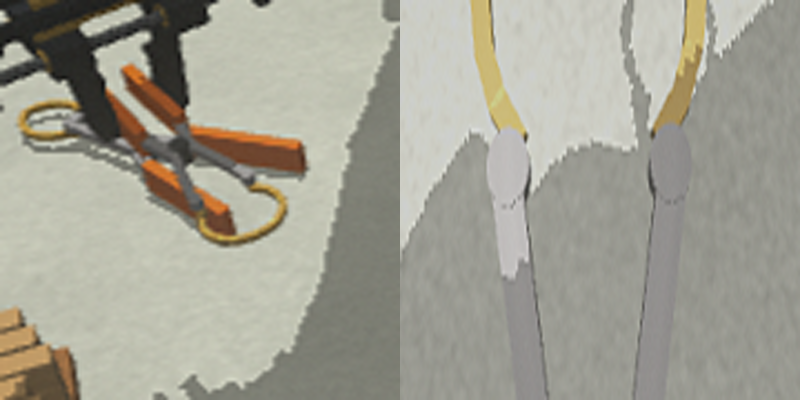

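The pliers are held, the handles are closed parallel, the ring is spread, and the load reads 2.6 N, which matches their weight. Carrying them over the axle at height.

play_rows(translation=[[0.002,-0.02,0],[0.004,-0.035,0],[0.004,-0.04,0],[0.004,-0.045,0],[0.004,-0.045,0],[0.004,-0.045,0],[0.004,-0.045,0],[0.004,-0.045,0],[0.004,-0.045,0],[0.004,-0.045,0],[0.004,-0.04,0],[0.004,-0.03,0],[0,-0.01,0],[0,0,0],[0,0,0],[0,0,0]], delta_rot=[[0,0,0],[0,0,0],[0,0,0],[0,0,0],[0,0,0],[0,0,0],[0,0,0],[0,0,0],[0,0,0],[0,0,0],[0,0,0],[0,0,0],[0,0,0],[0,0,0],[0,0,0],[0,0,0]], grip=[-1,-1,-1,-1,-1,-1,-1,-1,-1,-1,-1,-1,-1,-1,-1,-1])

```text
clock: 14.08
tool_pos: [0.4272, 0.1093, 0.2662]
eef_rot: [0.995, 0.103, 0.0, 0.0]
contact_force: [-0.5, -0.6, -2.4]
opening: 0.347
finger_force: 44.9
```

```bash
cat > fit.py <<'E'
from h import *
from scipy.optimize import least_squares
np.set_printoptions(suppress=True,precision=4)
AX=np.array([.5576,.140])
def masks(tag):
    st=r.get_state();T=R.from_quat(st["eef_rot"]);g=st["tool_pos"]+T.apply([.134,0,.058]);out={}
    for c in ["scene","side"]:
        im=r.snapshot(c);cv2.imwrite(f"pics/{c}_{tag}.png",im)
        b,gg,rr=[im[...,k].astype(int) for k in range(3)]
        m=(rr-b>40)&(rr-gg<70)&(rr-gg>5)&(gg-b>25)
        p=proj(c,g);ys,xs=np.where(m);k=np.hypot(xs-p[0],ys-p[1])<38
        out[c]=np.c_[xs,ys][k]
    return st,T,g,out
def fit(tag):
    st,T,g,out=masks(tag);xa=T.apply([1,0,0]);ya=-T.apply([0,1,0])
    th=np.linspace(0,2*np.pi,120)
    def circ(p):
        u=xa*np.cos(p[3])+np.array([0,0,1])*np.sin(p[3])
        return g+np.array(p[:3])+.022*(np.cos(th)[:,None]*u+np.sin(th)[:,None]*ya)
    def res(p,cams):
        C=circ(p);e=[]
        for c in cams:
            Q=np.array([proj(c,X) for X in C])
            e+=list(np.min(np.hypot(*(out[c][:,None]-Q[None]).transpose(2,0,1)),1)/np.sqrt(len(out[c])))
        return np.array(e+[p[3]*2])
    print("clock",st["clock"],"tcp",st["tool_pos"],"n",{c:len(v) for c,v in out.items()},"force",st["contact_force"])
    for cams in (["scene"],["side"],["scene","side"]):
        free=res
        s=least_squares(free,[0,0,0,0],args=(cams,),loss="soft_l1",f_scale=.3,diff_step=1e-3,x_scale=[.01]*3+[.1])
        c=g+s.x[:3];print(cams,"ring",c,"pitch",round(s.x[3],3),"cost",round(s.cost,3),"to axle",c[:2]-AX,"local",(c-st["tool_pos"])@T.as_matrix())
    for n,a in (("scene",(0,0)),("side",(0,0))):
        print(n,"axle px",proj(n,[*AX,.149]),"ringpred",proj(n,g))
E
python3 - <<'E'
from fit import *
fit("a")
ims=[]
for c in ["scene","side"]:
    p=proj(c,[*AX,.17]).astype(int); im=cv2.imread(f"pics/{c}_a.png")[p[1]-50:p[1]+50,p[0]-50:p[0]+50]; ims.append(cv2.resize(im,(400,400),interpolation=2)); print(c,p)
cv2.imwrite("pics/c6.png",np.hstack(ims))
E
```

```text
clock 14.075 tcp [0.4272 0.1093 0.2662] n {'scene': 86, 'side': 394} force [-0.5171 -0.6429 -2.3557]Traceback (most recent call last):
  File "<stdin>", line 2, in <module>
  File "fit.py", line 29, in fit
    s=least_squares(free,[0,0,0,0],args=(cams,),loss="soft_l1",f_scale=.3,diff_step=1e-3,x_scale=[.01]*3+[.1])
    return func(*args, **kwargs)
    result = trf(vector_fun.fun, vector_fun.jac, x0, f0, J0, lb, ub, ftol, xtol,
                 gtol, max_nfev, x_scale, loss_function, tr_solver,
                 tr_options.copy(), verbose, callback=callback_wrapped)
    return trf_no_bounds(
        fun, jac, x0, f0, J0, ftol, xtol, gtol, max_nfev, x_scale,
        loss_function, tr_solver, tr_options, verbose, callback=callback)
    f_new = fun(x_new)
    self._update_fun()
    ~~~~~~~~~~~~~~~~^^
    self.f = self.fun_wrapped(xp_copy(self.x))
             ~~~~~~~~~~~~~~~~^^^^^^^^^^^^^^^^^
    return np.atleast_1d(self.fun(x))
                         ~~~~~~~~^^^
    return self.f(x, *self.args, **self.kwargs)
           ~~~~~~^^^^^^^^^^^^^^^^^^^^^^^^^^^^^^
  File "fit.py", line 23, in res
    Q=np.array([proj(c,X) for X in C])
                ~~~~^^^^^
  File "h.py", line 14, in proj
    c=r.get_calibration(cam);K=np.array(c["intrinsics"])
ValueError: time passes only in moves, steps and waits
```

```bash
cat > fit.py <<'E'
from h import *
from scipy.optimize import minimize
from scipy.spatial import cKDTree
np.set_printoptions(suppress=True,precision=4)
AX=np.array([.5576,.140])
CAL={c:r.get_calibration(c) for c in ["scene","side"]}
def pj(c,P):
    k=CAL[c];K=np.array(k["intrinsics"]);v=R.from_quat(k["rotation"]).inv().apply(np.atleast_2d(P)-k["eye"])
    return np.c_[K[0,0]*v[:,0]/-v[:,2]+K[0,2],K[1,1]*v[:,1]/v[:,2]+K[1,2]]
def fit(tag,show=True):
    st=r.get_state();T=R.from_quat(st["eef_rot"]);g=st["tool_pos"]+T.apply([.134,0,.058]);out={};ims=[]
    xa=T.apply([1,0,0]);ya=-T.apply([0,1,0]);th=np.linspace(0,2*np.pi,120)
    def circ(p):
        u=xa*np.cos(p[3]/50)+np.array([0,0,1])*np.sin(p[3]/50)
        return g+np.array(p[:3])/1000+.022*(np.cos(th)[:,None]*u+np.sin(th)[:,None]*ya)
    for c in CAL:
        im=r.snapshot(c);b,gg,rr=[im[...,k].astype(int) for k in range(3)]
        m=(rr-b>40)&(rr-gg<70)&(rr-gg>5)&(gg-b>20)
        ys,xs=np.where(m);Q=np.c_[xs,ys];out[c]=Q[cKDTree(pj(c,circ([0]*4))).query(Q)[0]<9]
        p=pj(c,g)[0].astype(int);big=cv2.resize(im[p[1]-45:p[1]+55,p[0]-50:p[0]+50],(400,400),interpolation=2)
        ims.append(big)
    cv2.imwrite(f"pics/c_{tag}.png",np.hstack(ims))
    print("clock",st["clock"],"tcp",st["tool_pos"],"n",{c:len(v) for c,v in out.items()},"force",st["contact_force"])
    for cams in (["scene"],["side"],["scene","side"]):
        def cost(p):
            C=circ(p);e=p[3]**2*.002+(sum(np.square(p[:3]))*.002 if len(cams)<2 else 0)
            for c in cams:
                d=cKDTree(pj(c,C)).query(out[c])[0];d2=cKDTree(out[c]).query(pj(c,C))[0]
                e+=np.mean(np.minimum(d,4))+.5*np.mean(np.minimum(d2,4))
            return e
        s=minimize(cost,[0]*4,method="Nelder-Mead",options=dict(initial_simplex=np.vstack([np.zeros(4),4*np.eye(4)]),maxiter=600))
        c=g+s.x[:3]/1000;print(cams,"ring",c,"pitch",round(s.x[3]/50,3),"cost",round(s.fun,2),"ring-axle",c[:2]-AX,"local",T.inv().apply(c-st["tool_pos"]))
    print("crop origins",{c:(pj(c,g)[0].astype(int)-[50,45]).tolist() for c in CAL},"axle px",{c:pj(c,[*AX,.149])[0] for c in CAL})
E
python3 -c "
from fit import *
fit('a')"
```

```text
clock 14.175 tcp [0.4272 0.1098 0.2663] n {'scene': 59, 'side': 307} force [-0.4276  0.8536 -3.3229]
['scene'] ring [0.5576 0.1369 0.2095] pitch 0.016 cost 0.84 ring-axle [-0.     -0.0031] local [0.1332 0.0003 0.0568]
['side'] ring [0.5649 0.1408 0.2071] pitch 0.015 cost 2.68 ring-axle [0.0073 0.0008] local [ 0.1411 -0.002   0.0592]
['scene', 'side'] ring [0.56   0.1371 0.2097] pitch 0.058 cost 3.9 ring-axle [ 0.0024 -0.0029] local [0.1356 0.0006 0.0566]
crop origins {'scene': [245, 111], 'side': [196, 132]} axle px {'scene': array([294.4415, 174.3829]), 'side': array([246.9832, 195.8737])}
```

View pics/c_a.png

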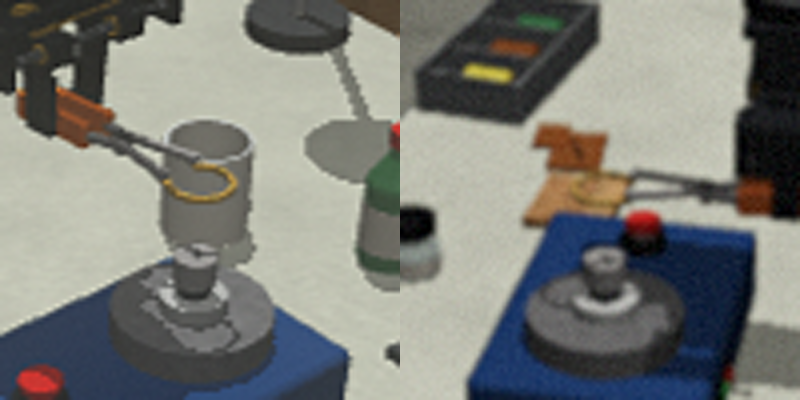

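In the scene crop the ring is at (200,182), above the axle top at (195,248). In the side crop the ring is at (597,187), above the axle top at (603,258). The side colour fit is spoilt by the brush behind the ring. The scene fit agrees with the nominal ring offset, 134 mm ahead and 58 mm along the tool. The ring is about 2.7 mm short in y, so I'll correct that, descend to just above the stub, and check again.

play_rows(translation=[[0,-0.0025,0.015],[0,0,0.015],[0,0,0.01],[0,0,0.006],[0,0,0],[0,0,0],[0,0,0]], delta_rot=[[0,0,0],[0,0,0],[0,0,0],[0,0,0],[0,0,0],[0,0,0],[0,0,0]], grip=[-1,-1,-1,-1,-1,-1,-1])

```text
clock: 15.15
tool_pos: [0.4267, 0.1131, 0.2206]
eef_rot: [0.995, 0.105, 0.0, -0.0]
contact_force: [-0.3, 0.4, -2.5]
opening: 0.345
finger_force: 44.9
```

```bash
python3 -c "
from fit import *
fit('b')"
```

```text
clock 15.15 tcp [0.4267 0.1131 0.2206] n {'scene': 57, 'side': 112} force [-0.3105  0.3559 -2.5031]
['scene'] ring [0.5573 0.1405 0.1637] pitch 0.019 cost 0.86 ring-axle [-0.0003  0.0005] local [0.1334 0.0003 0.057 ]
['side'] ring [0.5591 0.1421 0.1613] pitch -0.018 cost 3.19 ring-axle [0.0015 0.0021] local [ 0.1354 -0.0008  0.0594]
['scene', 'side'] ring [0.5562 0.1429 0.1622] pitch 0.025 cost 4.17 ring-axle [-0.0014  0.0029] local [ 0.1327 -0.0022  0.0585]
crop origins {'scene': [245, 125], 'side': [196, 147]} axle px {'scene': array([294.4415, 174.3829]), 'side': array([246.9832, 195.8737])}
```

View pics/c_b.png

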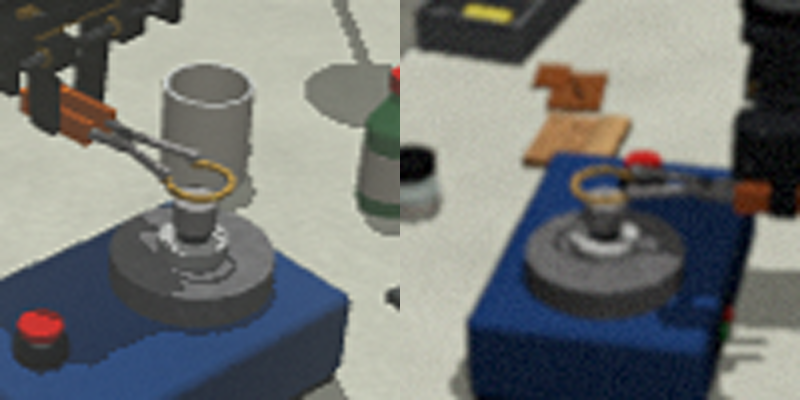

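In the side crop the ring (603,183) is centred on the axle. In the scene crop the ring centre (200,182) may be about 1 px right of the stub (195), so I'll measure that numerically.

```bash
python3 - <<'E'
from fit import *
acc={}
for c,rows in (("scene",range(174,185)),("side",range(194,206))):
    im=np.mean([r.snapshot(c) for _ in range(4)],0); g=im.mean(2)
    b,gg,rr=[im[...,k] for k in range(3)]
    m=(rr-b>35)&(rr-gg>3)&(gg-b>18)
    st=r.get_state();T=R.from_quat(st["eef_rot"]);p=pj(c,st["tool_pos"]+T.apply([.134,0,.058]))[0]
    ys,xs=np.where(m);k=(abs(xs-p[0])<14)&(abs(ys-p[1])<9);print(c,"brass x",xs[k].min(),xs[k].max(),"y",ys[k].min(),ys[k].max(),"pred",p)
    for y in rows: print(y,g[y,int(p[0])-11:int(p[0])+13].astype(int), int(p[0])-11)
    th=np.linspace(0,6.28,200);C=np.array([pj(c,[*(AX+.016*np.array([np.cos(t),np.sin(t)])),.14])[0] for t in th]);print("stub pred cols",C[:,0].min(),C[:,0].max())
    e=np.array([pj(c,[*AX,.14])[0],pj(c,[AX[0]+.01,AX[1],.14])[0],pj(c,[AX[0],AX[1]+.01,.14])[0],pj(c,[*AX,.15])[0]]);print("px per cm x,y,z",e[1:]-e[0])
E
```

```text
scene brass x 286 303 y 165 175 pred [295.0279 170.3095]
174 [185 188 191 191 142  94  71  82  88 105 113 121 112 107 105  82  77 102
 117 120 120 118 118 115] 284
175 [189 192 148 135 115 147 144 132  98  84  86  83  86  91 106  96 110 118
 118 117 117 117 117 112] 284
176 [139  89  83  87  70 111 151 160 157 155 154 154 156 158 128 105 115 119
 119 117 116 113 111 172] 284
177 [116 113 113 117  80  69  76  97 135 147 148 147 128 102  78  94 113 117
 117 115 176 191 187 188] 284
178 [114 113 112 116  81  67  70  74  80  81  81  81  78  74  69  94 117 120
 133 135 164 190 192 189] 284
179 [121 118 113 107  77  68  72  73  77  77  77  77  76  74  70 110 119 114
 116 117 117 132 163 186] 284
180 [118 116 126 122  83  68  73  74  75  77  79  78  77  72  66 109 117 117
 116 116 117 118 116 130] 284
181 [102 136 174 189 112  67  75  76  76  76  77  78  75  72  85 156 133 117
 120 122 121 118 119 118] 284
182 [ 88 167 183 185 137  84  74  77  78  76  76  77  76  70  80 172 177 133
 117 116 114 115 116 118] 284
183 [137 177 184 186 137  68  61  70  79  80  78  78  65  61 167 138 114 141
 12
[... 1000 characters left out ...]
 77 72 64 63 57 54 49 51 45 45 43] 235
201 [ 94  94 102 100  93  71  56  51  51  54  60  63  67  63  54  52  57  58
  56  54  56  53  53  54] 235
202 [106 109 102 100  90  84  73  56  53  57  64  65  66  60  53  51  66  91
  88  69  57  50  55  53] 235
203 [103 101  87  82  84  92  91  72  57  57  62  68  61  57  49  50  93 140
 149 119  81  55  52  53] 235
204 [ 88  80  71  84  95 102  96  87  58  50  58  58  55  52  41  51 114 163
 180 162 109  57  47  53] 235
205 [ 75  67  76 103 130 125 114  98  59  30  35  39  38  32  27  44 106 160
 180 173 121  67  59  58] 235
stub pred cols 241.64095437004212 252.37581043154083
px per cm x,y,z [[-3.1424 -0.5668]
 [-1.1644  1.6347]
 [-0.03   -2.8892]]
```

Stub edges put the ring roughly 1–2 mm to the +y side of the stub, well inside the 4 mm clearance. I'll nudge it 1 mm and descend gently in two stages, watching the force.

play_rows(translation=[[-0.0005,0.001,0],[0,0,0.006],[0,0,0.006],[0,0,0.006],[0,0,0.004],[0,0,0],[0,0,0]], delta_rot=[[0,0,0],[0,0,0],[0,0,0],[0,0,0],[0,0,0],[0,0,0],[0,0,0]], grip=[-1,-1,-1,-1,-1,-1,-1])

```text
clock: 16.52
tool_pos: [0.4263, 0.112, 0.1983]
eef_rot: [0.995, 0.104, 0.0, -0.0]
contact_force: [-0.2, -0.3, -2.4]
opening: 0.348
finger_force: 44.9
```

```bash
python3 -c "
from fit import *
fit('c')"
```

```text
clock 16.525 tcp [0.4263 0.112  0.1983] n {'scene': 46, 'side': 32} force [-0.1968 -0.2681 -2.4242]
['scene'] ring [0.5565 0.1388 0.1408] pitch 0.027 cost 1.05 ring-axle [-0.0011 -0.0012] local [0.1329 0.0008 0.0575]
['side'] ring [0.5577 0.1409 0.1382] pitch 0.016 cost 1.42 ring-axle [0.0001 0.0009] local [ 0.1345 -0.001   0.0601]
['scene', 'side'] ring [0.5564 0.1414 0.1393] pitch 0.045 cost 2.55 ring-axle [-0.0012  0.0014] local [ 0.1333 -0.0017  0.059 ]
crop origins {'scene': [244, 131], 'side': [197, 153]} axle px {'scene': array([294.4415, 174.3829]), 'side': array([246.9832, 195.8737])}
```

View pics/c_c.png

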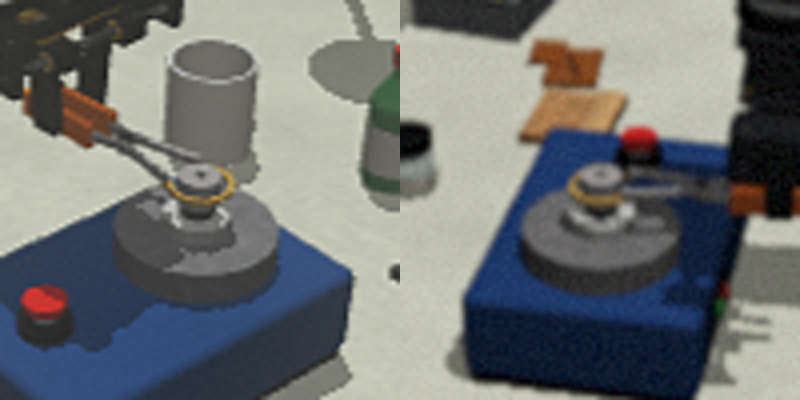

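The ring now encircles the stub in both views and the only load is the pliers' weight. Going down the last 17.5 mm to the groove.

play_rows(translation=[[0,0,0.005],[0,0,0.005],[0,0,0.004],[0,0,0.0025],[0,0,0.001],[0,0,0],[0,0,0],[0,0,0]], delta_rot=[[0,0,0],[0,0,0],[0,0,0],[0,0,0],[0,0,0],[0,0,0],[0,0,0],[0,0,0]], grip=[-1,-1,-1,-1,-1,-1,-1,-1])

```text
clock: 17.62
tool_pos: [0.4263, 0.112, 0.1808]
eef_rot: [0.995, 0.105, 0.0, -0.0]
contact_force: [0.4, -0.9, -2.4]
opening: 0.348
finger_force: 44.9
```

```bash
python3 -c "
from fit import *
fit('d')
for i in range(3): r.snapshot('side'); s=r.get_state(); print(s['contact_force'],s['tool_pos'],s['opening'])"
```

```text
clock 17.625 tcp [0.4263 0.112  0.1808] n {'scene': 39, 'side': 35} force [ 0.4312 -0.8771 -2.3609]
['scene'] ring [0.5567 0.1394 0.123 ] pitch 0.039 cost 1.0 ring-axle [-0.0009 -0.0006] local [0.1332 0.0003 0.0579]
['side'] ring [0.5594 0.1417 0.1209] pitch 0.044 cost 1.45 ring-axle [0.0018 0.0017] local [ 0.1363 -0.0014  0.06  ]
['scene', 'side'] ring [0.5567 0.1411 0.1216] pitch 0.074 cost 2.67 ring-axle [-0.0009  0.0011] local [ 0.1336 -0.0013  0.0593]
crop origins {'scene': [243, 137], 'side': [197, 158]} axle px {'scene': array([294.4415, 174.3829]), 'side': array([246.9832, 195.8737])}
[-0.3547 -0.6059 -2.3914] [0.4263 0.112  0.1808] 0.3445276587751061
[-0.0551  0.3587 -2.4039] [0.4263 0.112  0.1808] 0.34754981615264735
[-0.4282  0.7052 -2.2239] [0.4263 0.112  0.1808] 0.34720916320057055
```

View pics/c_d.png

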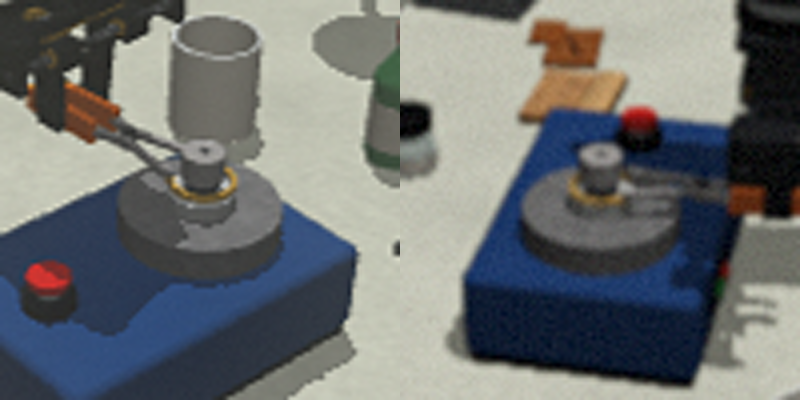

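The ring sits round the axle at groove height: fits give z 0.121–0.123 against a target of 0.122, and it is within about 2 mm of the axis. The load is still just the pliers' weight, so nothing is touching. Handing in.

```bash
python3 -c "
from plant import r
print(r.finish_job())"
```

```text
the job is handed in; nothing more can be done
None
```

The job is handed in: the plunger is pressed to its stop, and the smaller pliers are held fully squeezed with the spread ring round the axle at the groove (measured z about 0.122 m, within about 2 mm of the axis); no verdict came back.

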